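# Put the sanding float away in its case

### The arm

A 6-joint arm with a two-finger parallel gripper is mounted at the origin on the work surface. World frame = base frame: x ahead of the robot, y to its left, z up, the work surface at z = 0. Lengths are in mm, angles in rad, forces in N, time in s.
With the tool pointing down it reaches from about 350 to 875 mm from the base axis. Payload 4.2 kg.
Tool frame: the origin (TCP) lies at the very end of the fingers, on their centre line; the grasp point (between the pads) lies 19 mm behind it; y points along the fingers, z is the direction in which the jaws open and shut, and the axes are right-handed (so a half turn about y gives the same grasp; the last joint's range is limited). The gripper opens to 85 mm and grips with 20 to 120 N. Pads are 22 mm wide; open, the fingers measure 114 mm over their backs; the gripper's body (76 mm by 85 mm) begins 54 mm behind the grasp point. The pads swing forward as they close: fully open they stand 13 mm farther back than shut.
Start: joints at [1.557, 0.385, 0.008, 0, -1.194, -0.259], TCP at [168.361, 601.875, 205.212] pointing down, gripper open.
Joint ranges: [-3.14, 3.14], [-1.21, 2.06], [-1.07, 1.41], [-3.16, 2.05], [-2.99, -0.16], [-3.1, 3.1]. Speed limits (rad/s): [2.79, 2.79, 3.14, 3.14, 3.14, 3.14].

### API

Orientations are given as a unit quaternion [x, y, z, w].
In Python, from bench import arm gives the robot as it stands.
- The arm moves only by the shell command python3 -m creep 'ROWS'. ROWS is JSON, a list of rows, each an object with "delta_pos": the shift along the tool's x, y, z in mm, a list of three; "rot": the turn, a rotation vector about the tool's x, y, z in rad, a list of three; "jaw": the finger opening in mm, from 0 to 85.4. A call has exactly 10 rows; each row shifts and turns the commanded pose from where the row before left it, along the tool's axes as they then stand; what a row does not reach is not made up. A row lasts 1/12 s, in which the tool goes at most 41.7 mm and 7.16 degrees, less where a joint would pass 70% of its speed; a pose out of reach is approached as far as the arm can. A call is refused whole if a number of a shift passes 41.7 or a number of a turn 0.125, either way. A call with a gripper value outside its range is refused whole. The fingers move at their own pace and stop on an object; the grip force is fixed at half the most. Time passes only in rows, so rows that do not move let the fingers close, or fill a call up. It gives the time, the measured TCP pose, the force and the opening at its end, in the units of the state.
- arm.read_state(): the state, without advancing time (a new reading comes with each control period).
- arm.get_image(name): name is "scene" or "top" or "wrist"; returns the picture (400x640x3 uint8, red, green, blue); there is no depth.
- arm.calibration(name): a dict with "intrinsics" (3x3 intrinsics, pixels), "dist_coeffs" ([k1, k2, p1, p2, k3] as OpenCV has them; the pictures are not rectified), "R" (3x3) and "t" (3): a world point X has camera coordinates R X + t. Camera axes: x right, y down, z forward; pixel columns grow to the right and rows downward; lengths in mm; the calibration is good to about 2 mm. A picture is of the moment at which its call begins: read the wrist's pose just before it. calibration takes no time and is no camera call; for the wrist camera it gives the pose at the moment of the call.
- arm.job_done(): hands the job in, once; it reports no verdict.
Trained networks look in the newest picture that a camera, given by its name, has taken for a name from the list of things; names that differ only in an ending like _2 or _b are one class to them, and where a whole thing is asked for, a point or a joint stands for the part that bears it (a point fixed in the world has none). Each returns a list of dicts, best first, with "p" (0 to 1); they miss things now and then, are a little off and sometimes report something else, mostly with a low value. They report only what shows in the picture. A call takes as long as a camera call. They do not tell look-alikes from the thing itself.
- arm.find_in(camera, target): "location" ([column, row] in pixels, amid what is visible of it).
- arm.masks_of(camera, target): "pixels" (400x640 bool, what is visible of it) and "location" ([column, row] in pixels, amid what is visible of it).
The state is a dict: "clock": time; "joints": joint angles; "joint_vel": joint speeds; "joint_efforts": joint torques, N m; "position": TCP position; "ee_rot": TCP orientation; "contact_force": force on the tool from outside, world axes, zero at the start; "wrist_torque": the same for the moment, N m; "gripper_width": finger opening in mm.
Only numpy, scipy, OpenCV 4.12 (cv2) and the standard library are available. Lean on these libraries where they do the work, as an engineer would, in place of code of your own. Each camera call takes 0.05 s, during which the arm holds its last target. There are 200 camera calls.

### The job

Lift the lid of the closed grey case right back until it stays open on its stop, then put the hand sanding float (the one with the raised bar grip) inside, set down gently rather than dropped, sole flat on the case's floor. Leave the lid standing open and do not disturb the other things on the bench.

Things in the scene. Friction and masses are not known exactly. Their poses are not given: they have to be found in the camera images.
- case: Grey sheet-metal case fixed to the bench, 155 (x) x 220 (y) x 70 mm high, walls and floor 5 mm thick, open inside (145 x 210 mm, floor 5 mm above the bench) under its lid. Origin: centre of its underside; z up; the lid is hinged on its +x rim (away from the robot), the handle side is -x. Stands on the left or the right of the bench.
- lid (a joint): Lid angle about its hinge, rad: 0 shut (start), grows as the front edge rises, 1.80 resting on its stop (two steel lugs behind the hinge), 13 degrees beyond upright. Let go before upright it falls shut, beyond upright it falls back on its stop. A flat plate 6 mm thick, 156 mm from hinge to front edge, 224 mm wide, about 0.3 kg, no latch.
- lid_handle (a point): Middle of the lid's handle bar: a steel round bar 12 mm thick and 100 mm long, parallel to the hinge, carried by two arms 45 mm beyond the lid's front edge, level with the lid (74 mm above the bench when shut). Open space below it and 38 mm between bar and lid. 200 mm from the hinge. Turns with the lid.
- lid_hinge (a point): Point on the hinge axis, midway along the case's +x rim, 70 mm above the bench. The hinge axis is the case's y axis.
- pad: Hand sanding float, loose, about 0.25 kg: a flat sole 100 (x) x 70 (y) x 13 mm with a raised wooden bar grip in the middle, 85 (x) x 28 (y) mm, its top 53 mm above the sole's underside. Origin: centre of the sole's underside; x along the grip; z up. Stands on its sole on the other side of the bench from the case.
- tape: Bystander: roll of yellow tape lying flat, 84 mm across, 25 mm high, loose. Origin: centre of its underside.
- disc_stack: Bystander: stack of dark sanding discs, 84 mm across, 50 mm high, loose. Origin: centre of its underside.
- cork: Bystander: plain cork block, 110 (x) x 60 (y) x 35 mm, loose, behind the float. Origin: centre of its underside.
- tin: Bystander: small round tin, 60 mm across, 70 mm high, loose, behind the float. Origin: centre of its underside.
There are look-alikes about, which are no part of the job. Leave any red look-alike of the pad alone.

How it is judged:
By the outcome, as a careful person would: the job done as asked, in the order asked, and still so for the second after the job is handed in, with the robot touching nothing.
It also fails if it takes over 64 s, if anything falls off the work surface, if the arm or the gripper's body presses on something with over 40 N, if the wrist force passes 120 N, or if a joint passes its speed limit or range.

## Working session

There is one attempt and no reset: what is moved stays moved. The work goes in short steps, Python scripts to look and compute and a shell command to move; the robot and the scene stay as the last step left them, time stands still between calls to the robot, and variables do not carry over. Pictures are saved under pics/ and viewed, about 8 in all and at most 12, crops included, and the job is handed in when it is done.

```bash
mkdir -p pics; ls
cat > h.py <<'E'
import numpy as np, cv2
from bench import arm
from scipy.spatial.transform import Rotation as Ro
np.set_printoptions(precision=3,suppress=True)
def ray(c,uv,cal=None):
    k=cal or arm.calibration(c)
    p=cv2.undistortPoints(np.array([[uv]],float),np.array(k["intrinsics"]),np.array(k["dist_coeffs"]))[0,0]
    R=np.array(k["R"]);t=np.array(k["t"])
    return -R.T@t, R.T@np.array([p[0],p[1],1])
def at(c,uv,z,cal=None):
    o,d=ray(c,uv,cal); return o+d*(z-o[2])/d[2]
def proj(c,X,cal=None):
    k=cal or arm.calibration(c)
    return cv2.projectPoints(np.array(X,float).reshape(-1,1,3),cv2.Rodrigues(np.array(k["R"]))[0],np.array(k["t"],float),np.array(k["intrinsics"]),np.array(k["dist_coeffs"]))[0][:,0]
def save(n,im): cv2.imwrite("pics/"+n+".png",im[:,:,::-1])
def st():
    s=arm.read_state(); print(s["clock"],np.array(s["position"]),"F",np.array(s["contact_force"]),"w",s["gripper_width"])
    print(Ro.from_quat(s["ee_rot"]).as_matrix()); print("j",np.array(s["joints"])); return s
E
python3 - <<'E'
from h import *
st()
a=arm.get_image("top"); b=arm.get_image("scene")
save("top0",a);save("scene0",b)
for c in("top","scene"):
    k=arm.calibration(c); print(c,-np.array(k["R"]).T@np.array(k["t"]))
    for n in("case","lid","lid_handle","pad","tape","disc_stack","cork","tin"):
        print(c,n,[(round(r["p"],2),np.round(r["location"])) for r in arm.find_in(c,n)])
E
```

```text
pics
0.0 [168.202 601.274 204.112] F [-0.228  0.851  0.318] w 85.50255035135967
[[-0.963 -0.001 -0.27 ]
 [ 0.27  -0.002 -0.963]
 [-0.    -1.     0.002]]
j [ 1.557  0.386  0.007 -0.001 -1.194 -0.259]
top [ 279.193   40.509 1202.175]
top case [(0.93, array([416., 207.]))]
top lid [(0.78, array([418., 204.]))]
top lid_handle [(0.67, array([419., 205.]))]
top pad [(0.95, array([240., 278.])), (0.67, array([248., 221.])), (0.61, array([191., 240.]))]
top tape [(0.87, array([341., 236.])), (0.59, array([208., 180.]))]
top disc_stack [(0.71, array([325., 188.]))]
top cork [(0.79, array([210., 179.]))]
top tin [(0.88, array([249., 170.])), (0.61, array([208., 180.]))]
scene [959.16  597.284 985.802]
scene case []
scene lid [(0.71, array([273., 150.]))]
scene lid_handle [(0.79, array([270., 148.]))]
scene pad [(0.65, array([430., 295.])), (0.57, array([378., 265.])), (0.55, array([421., 236.]))]
scene tape [(0.62, array([342., 201.])), (0.57, array([269., 152.]))]
scene disc_stack []
scene cork [(0.96, array([364., 321.]))]
scene tin [(0.78, array([328., 287.]))]
```

View pics/top0.png

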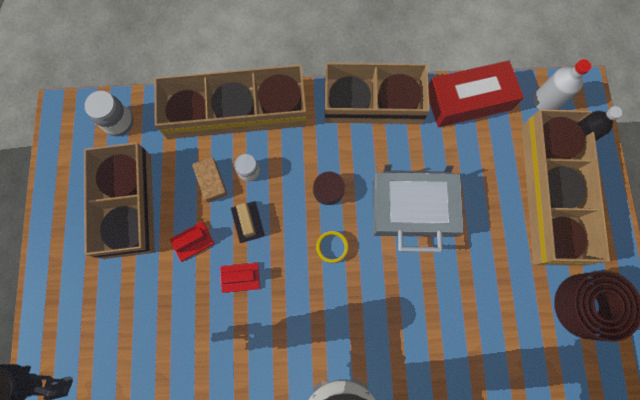

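View pics/scene0.png

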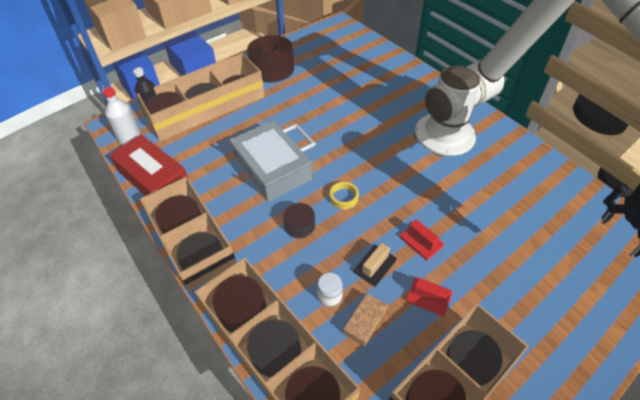

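The top view shows the grey case at (418,204), with its handle bar at about (420,249). Three things could be taken for the float: the red ones at (240,278) and (191,240), and the wooden-grip one with a dark sole at (247,221). The description fits the one at (247,221). I'll check it in a close crop and fit the poses.

Run:
```python
from h import *
a=arm.get_image("top")
c1=cv2.resize(a[160:290,170:290],None,fx=4,fy=4,interpolation=cv2.INTER_CUBIC)
c2=cv2.resize(a[160:290,365:475],None,fx=3,fy=4,interpolation=cv2.INTER_CUBIC)
save("crop1",np.hstack([c1[:,:480],cv2.resize(c2,(320,520))]))
for n in("pad","lid","lid_handle","tape","disc_stack","cork","tin"):
    for m in arm.masks_of("top",n):
        ys,xs=np.nonzero(m["pixels"]); r=cv2.minAreaRect(np.c_[xs,ys].astype(np.float32))
        z={"pad":13,"lid":73,"lid_handle":73,"tape":25,"disc_stack":50,"cork":35,"tin":70}[n]
        bx=cv2.boxPoints(r); W=np.array([at("top",q,z)[:2] for q in bx])
        print(n,round(m["p"],2),len(xs),a[m["pixels"]].mean(0).round(),"c",W.mean(0).round(1),"sides",np.linalg.norm(W[1]-W[0]).round(),np.linalg.norm(W[2]-W[1]).round(),"box",W.round().tolist())
```

```text
pad 0.77 1047 [138.  33.  36.] c [471.2 375.1] sides 107.0 76.0 box [[480.0, 441.0], [529.0, 346.0], [461.0, 310.0], [414.0, 404.0]]
pad 0.73 1020 [163.  37.  41.] c [368.9 246.4] sides 102.0 70.0 box [[402.0, 300.0], [406.0, 198.0], [336.0, 193.0], [332.0, 294.0]]
pad 0.62 936 [92. 79. 66.] c [518.  226.8] sides 70.0 105.0 box [[561.0, 274.0], [577.0, 206.0], [475.0, 180.0], [459.0, 247.0]]
lid 0.72 5481 [142. 149. 155.] c [ 512.6 -226.8] sides 233.0 210.0 box [[622.0, -121.0], [611.0, -353.0], [403.0, -328.0], [414.0, -105.0]]
lid_handle 0.54 311 [170. 152.  30.] c [430.3   6. ] sides 80.0 77.0 box [[432.0, 61.0], [486.0, 2.0], [428.0, -49.0], [375.0, 9.0]]
tape 0.6 314 [171. 153.  30.] c [437.3   2.5] sides 82.0 82.0 box [[480.0, 42.0], [476.0, -41.0], [394.0, -36.0], [398.0, 45.0]]
disc_stack 0.72 815 [70. 48. 48.] c [591.9   3. ] sides 89.0 81.0 box [[592.0, 62.0], [653.0, -3.0], [592.0, -56.0], [532.0, 9.0]]
cork 0.98 994 [141. 111.  80.] c [635.3 323.5] sides 66.0 122.0 box [[682.0, 376.0], [703.0, 313.0], [589.0, 272.0], [568.0, 333.0]]
tin 0.92 475 [144. 148. 154.] c [653.4 216. ] sides 56.0 74.0 box [[675.0, 256.0], [699.0, 206.0], [632.0, 176.0], [608.0, 226.0]]
```

View pics/crop1.png

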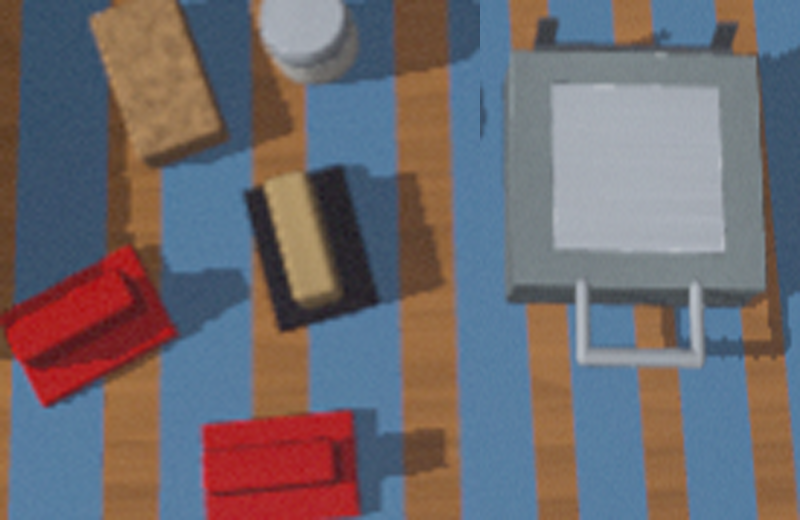

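Run:
```python
from h import *
f=lambda u,v,z:at("top",(365+(u-480)/2.909,160+v/4),z).round(1)
for n,u,v,z in(("BL",510,54,77),("BR",756,57,77),("FR",765,290,77),("FL",510,290,77),("barL",580,357,74),("barR",702,360,74),("armL",582,285,74),("armR",697,285,74)): print(n,f(u,v,z))
k=arm.calibration("wrist");s=arm.read_state();Rt=Ro.from_quat(s["ee_rot"]).as_matrix();R=np.array(k["R"]);t=np.array(k["t"])
print("cam in tool",Rt.T@(-R.T@t-np.array(s["position"])),"\ncam axes in tool cols\n",Rt.T@R.T)
```

```text
BL [ 616.6 -120.5   77. ]
BR [ 604.4 -342.7   77. ]
FR [ 449.9 -332.4   77. ]
FL [ 460.5 -108.9   77. ]
barL [ 415.4 -167.    74. ]
barR [ 408.4 -273.1   74. ]
armL [ 461.2 -172.7   74. ]
armR [ 456.4 -273.8   74. ]
cam in tool [ -73.791 -168.521    0.888] 
cam axes in tool cols
 [[-0.     0.957  0.289]
 [-0.    -0.289  0.957]
 [ 1.    -0.     0.   ]]
```

The choice holds: the float is the dark-soled, wooden-grip one, at about (518,227) with yaw about 14.6°. The case yaw is about -3.3°. The bar middle is at about (411.5,-220,74) and the hinge at about (610.5,-231.6,70), which puts them 199 mm apart against the 200 mm given. First I'll turn the jaws onto the case's x axis, then travel above the bar.

```bash
python3 -m creep '[{"delta_pos":[0,0,0],"rot":[0,0.125,0],"jaw":36},{"delta_pos":[0,0,0],"rot":[0,0.125,0],"jaw":36},{"delta_pos":[0,0,0],"rot":[0,0.125,0],"jaw":36},{"delta_pos":[0,0,0],"rot":[0,0.125,0],"jaw":36},{"delta_pos":[0,0,0],"rot":[0,0.125,0],"jaw":36},{"delta_pos":[0,0,0],"rot":[0,0.125,0],"jaw":36},{"delta_pos":[0,0,0],"rot":[0,0.125,0],"jaw":36},{"delta_pos":[0,0,0],"rot":[0,0.125,0],"jaw":36},{"delta_pos":[0,0,0],"rot":[0,0.125,0],"jaw":36},{"delta_pos":[0,0,0],"rot":[0,0.125,0],"jaw":36}]'
python3 -m creep '[{"delta_pos":[0,0,0],"rot":[0,0.104,0],"jaw":36},{"delta_pos":[-32,0,-23.5],"rot":[0,0,0],"jaw":36},{"delta_pos":[-32,0,-23.5],"rot":[0,0,0],"jaw":36},{"delta_pos":[-32,0,-23.5],"rot":[0,0,0],"jaw":36},{"delta_pos":[-32,0,-23.5],"rot":[0,0,0],"jaw":36},{"delta_pos":[-32,0,-23.5],"rot":[0,0,0],"jaw":36},{"delta_pos":[-32,0,-23.5],"rot":[0,0,0],"jaw":36},{"delta_pos":[-32,0,-23.5],"rot":[0,0,0],"jaw":36},{"delta_pos":[-32,0,-23.5],"rot":[0,0,0],"jaw":36},{"delta_pos":[-32,0,-23.5],"rot":[0,0,0],"jaw":36}]'
python3 -c "
from h import *; st()"
```

```text
clock: 2.13
position: [168.4, 601.9, 205.2]
ee_rot: [0.489, 0.51, -0.51, -0.489]
contact_force: [1.2, 0.5, 0.5]
gripper_width: 36.1
clock: 2.97
position: [364.1, 300.8, 205.6]
ee_rot: [-0.514, -0.486, 0.486, 0.514]
contact_force: [0.3, 0.3, 0.9]
gripper_width: 35.7
2.9667 [364.057 300.789 205.626] F [0.321 0.277 0.856] w 35.74073739425747
[[ 0.055  0.001 -0.998]
 [ 0.998  0.001  0.055]
 [ 0.001 -1.    -0.001]]
j [ 1.036  0.121 -0.351  0.    -1.097 -1.091]
```

```bash
python3 -m creep '[{"delta_pos":[-33,0,-19],"rot":[0,0,0],"jaw":36},{"delta_pos":[-33,0,-19],"rot":[0,0,0],"jaw":36},{"delta_pos":[-33,0,-19],"rot":[0,0,0],"jaw":36},{"delta_pos":[-33,0,-19],"rot":[0,0,0],"jaw":36},{"delta_pos":[-33,0,-19],"rot":[0,0,0],"jaw":36},{"delta_pos":[-35,0,2],"rot":[0,0,0],"jaw":36},{"delta_pos":[-35,0,2],"rot":[0,0,0],"jaw":36},{"delta_pos":[-35,0,2],"rot":[0,0,0],"jaw":36},{"delta_pos":[-35,0,2],"rot":[0,0,0],"jaw":36},{"delta_pos":[-35,0,2],"rot":[0,0,0],"jaw":36}]'
python3 -m creep '[{"delta_pos":[-35,0,2],"rot":[0,0,0],"jaw":36},{"delta_pos":[-35,0,2],"rot":[0,0,0],"jaw":36},{"delta_pos":[-35,0,2],"rot":[0,0,0],"jaw":36},{"delta_pos":[-35,0,2],"rot":[0,0,0],"jaw":36},{"delta_pos":[-35,0,2],"rot":[0,0,0],"jaw":36},{"delta_pos":[0,0,0],"rot":[0,0,0],"jaw":36},{"delta_pos":[0,0,0],"rot":[0,0,0],"jaw":36},{"delta_pos":[0,0,0],"rot":[0,0,0],"jaw":36},{"delta_pos":[0,0,0],"rot":[0,0,0],"jaw":36},{"delta_pos":[0,0,0],"rot":[0,0,0],"jaw":36}]'
python3 - <<'E'
from h import *
st(); cal=arm.calibration("wrist"); im=arm.get_image("wrist"); 
for X in ([411.5,-220,74],[414.4,-170,74],[408.6,-270,74]):
    p=proj("wrist",X,cal)[0]; print(p)
    im=cv2.drawMarker(np.ascontiguousarray(im),tuple(int(v) for v in p),(255,0,255),1,12)
save("w1",im)
E
```

```text
clock: 3.8
position: [428.8, -43.3, 205.6]
ee_rot: [0.514, 0.486, -0.486, -0.514]
contact_force: [0.7, 0.1, 0.3]
gripper_width: 36.3
clock: 4.63
position: [409.8, -214.9, 205.4]
ee_rot: [0.513, 0.486, -0.486, -0.513]
contact_force: [-0.6, 0.9, -0.3]
gripper_width: 36.0
4.6333 [ 409.755 -214.869  205.372] F [-0.558  0.922 -0.259] w 35.97348254800537
[[ 0.054  0.    -0.999]
 [ 0.999  0.     0.054]
 [ 0.    -1.    -0.   ]]
j [-0.13   0.105 -0.371 -0.    -1.095  0.076]
[319.771 182.083]
[319.67  231.021]
[319.887 128.425]
```

View pics/w1.png

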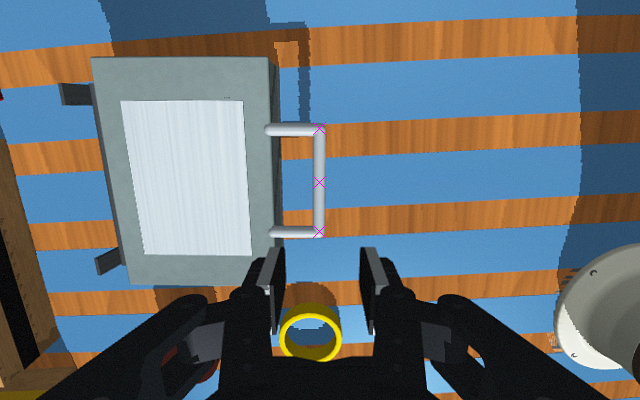

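The wrist view agrees: the bar runs from (319,128) to (319,231), right on the projected marks. I'll descend and grip.

```bash
python3 -m creep '[{"delta_pos":[-5,15,-2],"rot":[0,0,0],"jaw":36},{"delta_pos":[0,30,0],"rot":[0,0,0],"jaw":36},{"delta_pos":[0,30,0],"rot":[0,0,0],"jaw":36},{"delta_pos":[0,30,0],"rot":[0,0,0],"jaw":36},{"delta_pos":[0,20,0],"rot":[0,0,0],"jaw":36},{"delta_pos":[0,15,0],"rot":[0,0,0],"jaw":36},{"delta_pos":[0,10,0],"rot":[0,0,0],"jaw":36},{"delta_pos":[0,1,0],"rot":[0,0,0],"jaw":36},{"delta_pos":[0,0,0],"rot":[0,0,0],"jaw":36},{"delta_pos":[0,0,0],"rot":[0,0,0],"jaw":36}]'
python3 -m creep '[{"delta_pos":[0,0,0],"rot":[0,0,0],"jaw":0},{"delta_pos":[0,0,0],"rot":[0,0,0],"jaw":0},{"delta_pos":[0,0,0],"rot":[0,0,0],"jaw":0},{"delta_pos":[0,0,0],"rot":[0,0,0],"jaw":0},{"delta_pos":[0,0,0],"rot":[0,0,0],"jaw":0},{"delta_pos":[0,0,0],"rot":[0,0,0],"jaw":0},{"delta_pos":[0,0,0],"rot":[0,0,0],"jaw":0},{"delta_pos":[0,0,0],"rot":[0,0,0],"jaw":0},{"delta_pos":[0,0,0],"rot":[0,0,0],"jaw":0},{"delta_pos":[0,0,0],"rot":[0,0,0],"jaw":0}]'
```

```text
clock: 5.52
position: [412.1, -220.7, 54.9]
ee_rot: [0.514, 0.486, -0.486, -0.513]
contact_force: [0.8, -0.0, 0.4]
gripper_width: 36.1
clock: 6.35
position: [411.2, -221.0, 54.2]
ee_rot: [-0.514, -0.486, 0.486, 0.514]
contact_force: [-0.4, 1.0, 0.5]
gripper_width: -0.1
```

Run:
```python
from h import *
st(); im=arm.get_image("wrist"); b=arm.get_image("scene")
save("w2",np.hstack([im[100:400,160:480],cv2.resize(b[90:240,190:390],(400,300),interpolation=cv2.INTER_CUBIC)]))
```

```text
6.35 [ 411.18  -221.014   54.173] F [-0.443  1.028  0.507] w -0.09571783425160814
[[ 0.056 -0.    -0.998]
 [ 0.998 -0.     0.056]
 [-0.    -1.     0.   ]]
j [-0.144  0.299 -0.571  0.    -0.701  0.088]
```

View pics/w2.png

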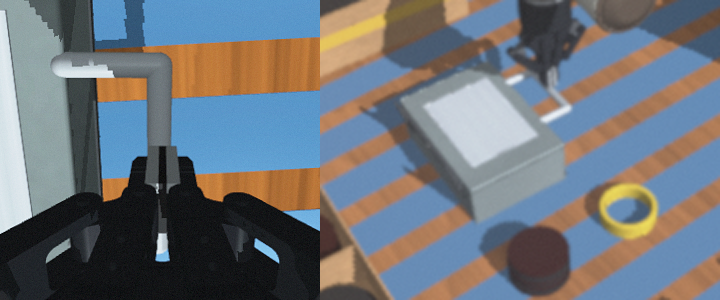

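Run:
```python
from h import *
cal=arm.calibration("wrist")
for z in(54,64,74,84,94): print(z,proj("wrist",[[408.6,-270,z],[411,-235,z],[411,-221,z]],cal).round().tolist())
T=arm.read_state();R=Ro.from_quat(T["ee_rot"]).as_matrix()
for l in ([-11,0,0],[-11,-19,0],[-11,-38,0],[-11,-38,10]): print(l,proj("wrist",np.array(T["position"])+R@np.array(l,float),cal).round())
im=arm.get_image("wrist")
save("w3",cv2.resize(im[200:400,240:400],None,fx=4,fy=3,interpolation=cv2.INTER_CUBIC))
```

```text
54 [[321.0, 157.0], [321.0, 220.0], [322.0, 243.0]]
64 [[321.0, 160.0], [321.0, 226.0], [322.0, 251.0]]
74 [[321.0, 163.0], [320.0, 233.0], [322.0, 259.0]]
84 [[321.0, 167.0], [320.0, 242.0], [322.0, 268.0]]
94 [[321.0, 172.0], [320.0, 251.0], [322.0, 279.0]]
[-11, 0, 0] [[322. 225.]]
[-11, -19, 0] [[322. 238.]]
[-11, -38, 0] [[322. 255.]]
[-11, -38, 10] [[344. 255.]]
```

View pics/w3.png

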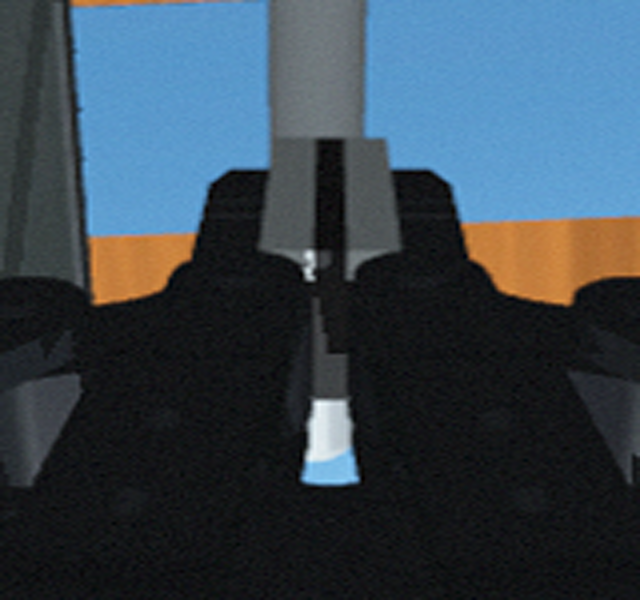

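The jaws closed on nothing, and there was no contact force. In the close crop the finger ends show at row ~246, not row ~225 where the stated TCP projects. So the real tips look about 27 mm short of the TCP, above the bar. I'll open, go 26 mm lower and try again; even at the stated TCP that stays clear of the bench.

```bash
python3 -m creep '[{"delta_pos":[0,0,0],"rot":[0,0,0],"jaw":36},{"delta_pos":[0,0,0],"rot":[0,0,0],"jaw":36},{"delta_pos":[0,0,0],"rot":[0,0,0],"jaw":36},{"delta_pos":[0,0,0],"rot":[0,0,0],"jaw":36},{"delta_pos":[0,0,0],"rot":[0,0,0],"jaw":36},{"delta_pos":[0,6,0],"rot":[0,0,0],"jaw":36},{"delta_pos":[0,7,0],"rot":[0,0,0],"jaw":36},{"delta_pos":[0,7,0],"rot":[0,0,0],"jaw":36},{"delta_pos":[0,6,0],"rot":[0,0,0],"jaw":36},{"delta_pos":[0,0,0],"rot":[0,0,0],"jaw":36}]'
python3 -m creep '[{"delta_pos":[0,0,0],"rot":[0,0,0],"jaw":0},{"delta_pos":[0,0,0],"rot":[0,0,0],"jaw":0},{"delta_pos":[0,0,0],"rot":[0,0,0],"jaw":0},{"delta_pos":[0,0,0],"rot":[0,0,0],"jaw":0},{"delta_pos":[0,0,0],"rot":[0,0,0],"jaw":0},{"delta_pos":[0,0,0],"rot":[0,0,0],"jaw":0},{"delta_pos":[0,0,0],"rot":[0,0,0],"jaw":0},{"delta_pos":[0,0,0],"rot":[0,0,0],"jaw":0},{"delta_pos":[0,0,0],"rot":[0,0,0],"jaw":0},{"delta_pos":[0,0,0],"rot":[0,0,0],"jaw":0}]'
```

```text
clock: 7.33
position: [409.9, -220.7, 26.5]
ee_rot: [-0.513, -0.485, 0.486, 0.515]
contact_force: [0.8, -0.1, -0.7]
gripper_width: 36.0
clock: 8.17
position: [413.1, -221.2, 28.8]
ee_rot: [0.515, 0.487, -0.485, -0.513]
contact_force: [4.2, 0.4, -2.5]
gripper_width: 9.5
```

Run:
```python
from h import *
st(); im=arm.get_image("wrist"); b=arm.get_image("scene")
save("w4",np.hstack([cv2.resize(im[140:360,220:420],(400,440)),cv2.resize(b[90:240,230:360],(390,440),interpolation=cv2.INTER_CUBIC)]))
cal=arm.calibration("wrist")
for z in(74,84): print(z,proj("wrist",[[408.6,-270,z],[411,-235,z],[411,-221,z]],cal).round().tolist())
```

```text
8.1667 [ 413.094 -221.22    28.812] F [ 4.16   0.442 -2.453] w 9.45766986656931
[[ 0.056  0.004 -0.998]
 [ 0.998 -0.001  0.056]
 [-0.001 -1.    -0.004]]
j [-0.144  0.342 -0.596  0.    -0.629  0.088]
74 [[326.0, 175.0], [324.0, 256.0], [326.0, 286.0]]
84 [[326.0, 180.0], [324.0, 268.0], [326.0, 299.0]]
```

View pics/w4.png

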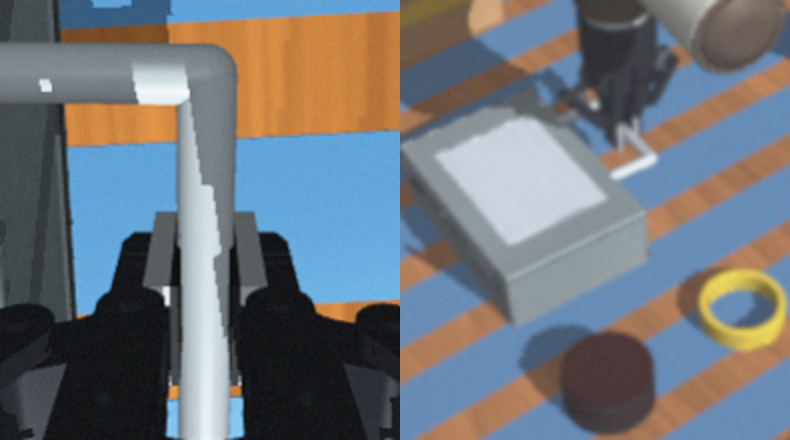

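The bar is now between the fingers but caught at the upper end of the pads, at 9.5 mm instead of 12. I'll open, rise 8 mm and regrip.

```bash
python3 -m creep '[{"delta_pos":[0,0,0],"rot":[0,0,0],"jaw":30},{"delta_pos":[0,0,0],"rot":[0,0,0],"jaw":30},{"delta_pos":[0,0,0],"rot":[0,0,0],"jaw":30},{"delta_pos":[0,0,0],"rot":[0,0,0],"jaw":30},{"delta_pos":[0,0,0],"rot":[0,0,0],"jaw":30},{"delta_pos":[0,-4,0],"rot":[0,0,0],"jaw":30},{"delta_pos":[0,-4,0],"rot":[0,0,0],"jaw":30},{"delta_pos":[0,0,0],"rot":[0,0,0],"jaw":30},{"delta_pos":[0,0,0],"rot":[0,0,0],"jaw":30},{"delta_pos":[0,0,0],"rot":[0,0,0],"jaw":30}]'
python3 -m creep '[{"delta_pos":[0,0,0],"rot":[0,0,0],"jaw":0},{"delta_pos":[0,0,0],"rot":[0,0,0],"jaw":0},{"delta_pos":[0,0,0],"rot":[0,0,0],"jaw":0},{"delta_pos":[0,0,0],"rot":[0,0,0],"jaw":0},{"delta_pos":[0,0,0],"rot":[0,0,0],"jaw":0},{"delta_pos":[0,0,0],"rot":[0,0,0],"jaw":0},{"delta_pos":[0,0,0],"rot":[0,0,0],"jaw":0},{"delta_pos":[0,0,0],"rot":[0,0,0],"jaw":0},{"delta_pos":[0,0,0],"rot":[0,0,0],"jaw":0},{"delta_pos":[0,0,0],"rot":[0,0,0],"jaw":0}]'
```

```text
clock: 9.1
position: [411.2, -221.0, 36.4]
ee_rot: [0.514, 0.486, -0.486, -0.514]
contact_force: [0.2, -0.0, 0.6]
gripper_width: 29.8
clock: 9.93
position: [413.0, -221.1, 36.6]
ee_rot: [0.515, 0.487, -0.485, -0.513]
contact_force: [5.7, 0.2, -1.4]
gripper_width: 9.5
```

Both grips read 9.5 mm with a steady contact force, so that is the full bar and the reading is biased. Now the lid arc: 10 rows of about 0.09 rad each, then a check.

```bash
python3 -m creep '[{"delta_pos":[0,-18,-1.2],"rot":[0,0,0],"jaw":0},{"delta_pos":[0,-17.8,-2.8],"rot":[0,0,0],"jaw":0},{"delta_pos":[0,-17.5,-4.4],"rot":[0,0,0],"jaw":0},{"delta_pos":[0,-17,-5.9],"rot":[0,0,0],"jaw":0},{"delta_pos":[0,-16.4,-7.4],"rot":[0,0,0],"jaw":0},{"delta_pos":[0,-15.7,-8.9],"rot":[0,0,0],"jaw":0},{"delta_pos":[0,-14.8,-10.2],"rot":[0,0,0],"jaw":0},{"delta_pos":[0,-13.8,-11.5],"rot":[0,0,0],"jaw":0},{"delta_pos":[0,-12.7,-12.7],"rot":[0,0,0],"jaw":0},{"delta_pos":[0,-11.5,-13.8],"rot":[0,0,0],"jaw":0}]'
```

```text
clock: 10.77
position: [483.3, -225.5, 190.7]
ee_rot: [-0.51, -0.482, 0.489, 0.518]
contact_force: [-10.5, -0.9, 6.8]
gripper_width: 9.1
```

```bash
python3 -m creep '[{"delta_pos":[0,-12.3,-12.8],"rot":[0,0,0],"jaw":0},{"delta_pos":[0,-10,-15],"rot":[0,0,0],"jaw":0},{"delta_pos":[0,-7.4,-16.4],"rot":[0,0,0],"jaw":0},{"delta_pos":[0,-5.9,-17],"rot":[0,0,0],"jaw":0},{"delta_pos":[0,-4.4,-17.5],"rot":[0,0,0],"jaw":0},{"delta_pos":[0,-2.8,-17.8],"rot":[0,0,0],"jaw":0},{"delta_pos":[0,-1.2,-18],"rot":[0,0,0],"jaw":0},{"delta_pos":[0,0.4,-18],"rot":[0,0,0],"jaw":0},{"delta_pos":[0,0,0],"rot":[0,0,0],"jaw":0},{"delta_pos":[0,0,0],"rot":[0,0,0],"jaw":0}]'
```

```text
clock: 11.6
position: [622.9, -234.6, 236.8]
ee_rot: [0.515, 0.485, -0.486, -0.513]
contact_force: [-2.7, -0.0, 12.4]
gripper_width: 9.7
```

```bash
python3 -m creep '[{"delta_pos":[0,-3,-5],"rot":[0,0,0],"jaw":0},{"delta_pos":[0,1,-9],"rot":[0,0,0],"jaw":0},{"delta_pos":[0,1.5,-9],"rot":[0,0,0],"jaw":0},{"delta_pos":[0,1.5,-7],"rot":[0,0,0],"jaw":0},{"delta_pos":[0,1,-4],"rot":[0,0,0],"jaw":0},{"delta_pos":[0,0,0],"rot":[0,0,0],"jaw":0},{"delta_pos":[0,0,0],"rot":[0,0,0],"jaw":0},{"delta_pos":[0,0,0],"rot":[0,0,0],"jaw":0},{"delta_pos":[0,0,0],"rot":[0,0,0],"jaw":0},{"delta_pos":[0,0,0],"rot":[0,0,0],"jaw":0}]'
```

```text
clock: 12.43
position: [654.5, -236.5, 231.8]
ee_rot: [-0.513, -0.484, 0.487, 0.515]
contact_force: [-2.1, -9.2, 5.6]
gripper_width: 9.4
```

```bash
python3 -m creep '[{"delta_pos":[0,1,-4],"rot":[0,0,0],"jaw":0},{"delta_pos":[0,0,0],"rot":[0,0,0],"jaw":0},{"delta_pos":[0,0,0],"rot":[0,0,0],"jaw":40},{"delta_pos":[0,0,0],"rot":[0,0,0],"jaw":40},{"delta_pos":[0,0,0],"rot":[0,0,0],"jaw":40},{"delta_pos":[0,0,0],"rot":[0,0,0],"jaw":40},{"delta_pos":[0,0,0],"rot":[0,0,0],"jaw":40},{"delta_pos":[0,-10,0],"rot":[0,0,0],"jaw":40},{"delta_pos":[0,-25,0],"rot":[0,0,0],"jaw":40},{"delta_pos":[0,-35,0],"rot":[0,0,0],"jaw":40}]'
python3 -c "
from h import *; st()"
```

```text
clock: 13.27
position: [658.8, -234.2, 300.0]
ee_rot: [-0.512, -0.485, 0.487, 0.516]
contact_force: [1.0, -0.1, 0.7]
gripper_width: 40.4
13.2667 [ 658.75  -234.198  300.041] F [ 1.005 -0.058  0.707] w 40.39218770188369
[[ 0.056 -0.007 -0.998]
 [ 0.998  0.002  0.056]
 [ 0.001 -1.     0.007]]
j [-0.112  0.484  0.397 -0.001 -1.491  0.056]
```

Lid released. Next I'll turn the jaws across the float's grip and travel there.

```bash
python3 -m creep '[{"delta_pos":[0,0,0],"rot":[0,0.125,0],"jaw":50},{"delta_pos":[0,0,0],"rot":[0,0.125,0],"jaw":50},{"delta_pos":[0,0,0],"rot":[0,0.125,0],"jaw":50},{"delta_pos":[0,0,0],"rot":[0,0.125,0],"jaw":50},{"delta_pos":[0,0,0],"rot":[0,0.125,0],"jaw":50},{"delta_pos":[0,0,0],"rot":[0,0.125,0],"jaw":50},{"delta_pos":[0,0,0],"rot":[0,0.125,0],"jaw":50},{"delta_pos":[0,0,0],"rot":[0,0.125,0],"jaw":50},{"delta_pos":[0,0,0],"rot":[0,0.125,0],"jaw":50},{"delta_pos":[0,0,0],"rot":[0,0.125,0],"jaw":50}]'
python3 -m creep '[{"delta_pos":[-1.5,0,38],"rot":[0,0,0],"jaw":50},{"delta_pos":[-1.5,0,40],"rot":[0,0,0],"jaw":50},{"delta_pos":[-1.5,0,40],"rot":[0,0,0],"jaw":50},{"delta_pos":[-1.5,0,40],"rot":[0,0,0],"jaw":50},{"delta_pos":[-1.5,0,40],"rot":[0,0,0],"jaw":50},{"delta_pos":[-1.5,9,40],"rot":[0,0,0],"jaw":50},{"delta_pos":[-1.5,9,40],"rot":[0,0,0],"jaw":50},{"delta_pos":[-1.5,9,40],"rot":[0,0,0],"jaw":50},{"delta_pos":[-1.5,9,40],"rot":[0,0,0],"jaw":50},{"delta_pos":[-1.5,9,40],"rot":[0,0,0],"jaw":50}]'
python3 -m creep '[{"delta_pos":[-1,10,30],"rot":[0,0,0],"jaw":50},{"delta_pos":[-1,10,30],"rot":[0,0,0],"jaw":50},{"delta_pos":[0,10,22],"rot":[0,0,0],"jaw":50},{"delta_pos":[0,10,0],"rot":[0,0,0],"jaw":50},{"delta_pos":[0,0,0],"rot":[0,0,0],"jaw":50},{"delta_pos":[0,0,0],"rot":[0,0,0],"jaw":50},{"delta_pos":[0,0,0],"rot":[0,0,0],"jaw":50},{"delta_pos":[0,0,0],"rot":[0,0,0],"jaw":50},{"delta_pos":[0,0,0],"rot":[0,0,0],"jaw":50},{"delta_pos":[0,0,0],"rot":[0,0,0],"jaw":50}]'
python3 - <<'E'
from h import *
st(); cal=arm.calibration("wrist"); im=np.ascontiguousarray(arm.get_image("wrist"))
c=np.array([518,227.]);y=np.radians(14.6);u=np.array([np.cos(y),np.sin(y)]);v=np.array([-u[1],u[0]])
for a,b,z in((50,35,13),(50,-35,13),(-50,35,13),(-50,-35,13),(42,14,53),(42,-14,53),(-42,14,53),(-42,-14,53)):
    p=proj("wrist",[*(c+a*u+b*v),z],cal)[0]; im=cv2.drawMarker(im,tuple(int(q) for q in p),(255,0,255),1,10); print(p.round())
t=arm.get_image("top"); 
save("w5",np.vstack([im,cv2.resize(t[140:300,320:500],(360,200))[:, :360]]) if 0 else im)
save("t5",cv2.resize(t[150:300,300:500],(800,600),interpolation=cv2.INTER_CUBIC))
E
```

```text
clock: 14.1
position: [660.2, -234.8, 303.1]
ee_rot: [0.701, 0.092, -0.091, -0.701]
contact_force: [0.4, -0.5, -0.8]
gripper_width: 50.3
clock: 14.93
position: [540.7, 147.1, 258.0]
ee_rot: [-0.701, -0.094, 0.093, 0.701]
contact_force: [0.9, -0.5, 0.6]
gripper_width: 50.2
clock: 15.77
position: [518.5, 223.3, 217.7]
ee_rot: [-0.701, -0.093, 0.093, 0.701]
contact_force: [0.3, 0.8, 0.7]
gripper_width: 49.9
15.7667 [518.508 223.297 217.65 ] F [0.275 0.78  0.67 ] w 49.864956434329414
[[ 0.965  0.001 -0.261]
 [ 0.261  0.001  0.965]
 [ 0.001 -1.     0.   ]]
j [ 0.694  0.273 -0.125  0.    -1.172 -2.001]
[354. 213.]
[297. 212.]
[357. 129.]
[296. 128.]
[339. 217.]
[313. 217.]
[341. 139.]
[313. 139.]
```

View pics/w5.png

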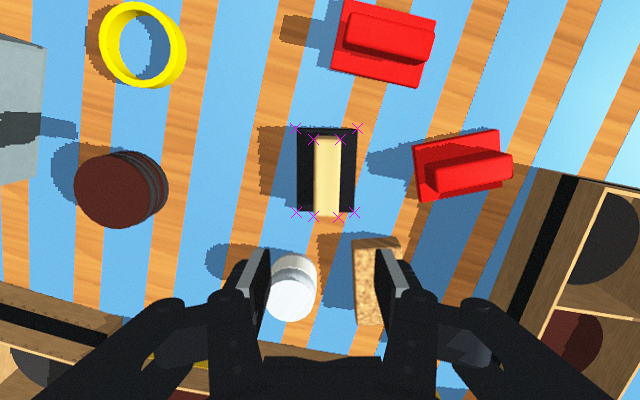

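The wrist view agrees within about 1 px: the float (wooden grip, dark sole) is at (326,172), and the marks sit on its corners. The red ones are at (385,45) and (462,165), clear of the path. The finger offset is bounded at 25–32 mm (missed at TCP 54, full grip at 36.6), so I'll descend to TCP z≈1, which puts the real tips at about 28.

```bash
python3 -m creep '[{"delta_pos":[0.5,20,3.5],"rot":[0,0,0],"jaw":50},{"delta_pos":[0,38,0],"rot":[0,0,0],"jaw":50},{"delta_pos":[0,38,0],"rot":[0,0,0],"jaw":50},{"delta_pos":[0,38,0],"rot":[0,0,0],"jaw":50},{"delta_pos":[0,32,0],"rot":[0,0,0],"jaw":50},{"delta_pos":[0,20,0],"rot":[0,0,0],"jaw":50},{"delta_pos":[0,12,0],"rot":[0,0,0],"jaw":50},{"delta_pos":[0,10,0],"rot":[0,0,0],"jaw":50},{"delta_pos":[0,8,0],"rot":[0,0,0],"jaw":50},{"delta_pos":[0,0,0],"rot":[0,0,0],"jaw":50}]'
python3 -m creep '[{"delta_pos":[0,0,0],"rot":[0,0,0],"jaw":0},{"delta_pos":[0,0,0],"rot":[0,0,0],"jaw":0},{"delta_pos":[0,0,0],"rot":[0,0,0],"jaw":0},{"delta_pos":[0,0,0],"rot":[0,0,0],"jaw":0},{"delta_pos":[0,0,0],"rot":[0,0,0],"jaw":0},{"delta_pos":[0,0,0],"rot":[0,0,0],"jaw":0},{"delta_pos":[0,0,0],"rot":[0,0,0],"jaw":0},{"delta_pos":[0,0,0],"rot":[0,0,0],"jaw":0},{"delta_pos":[0,0,0],"rot":[0,0,0],"jaw":0},{"delta_pos":[0,0,0],"rot":[0,0,0],"jaw":0}]'
```

```text
clock: 16.7
position: [517.1, 226.9, -0.2]
ee_rot: [0.701, 0.093, -0.094, -0.701]
contact_force: [0.1, 0.1, 0.1]
gripper_width: 50.0
clock: 17.53
position: [518.4, 228.1, 2.2]
ee_rot: [-0.701, -0.094, 0.093, 0.701]
contact_force: [-0.9, 0.9, 6.3]
gripper_width: 27.0
```

View pics/t5.png

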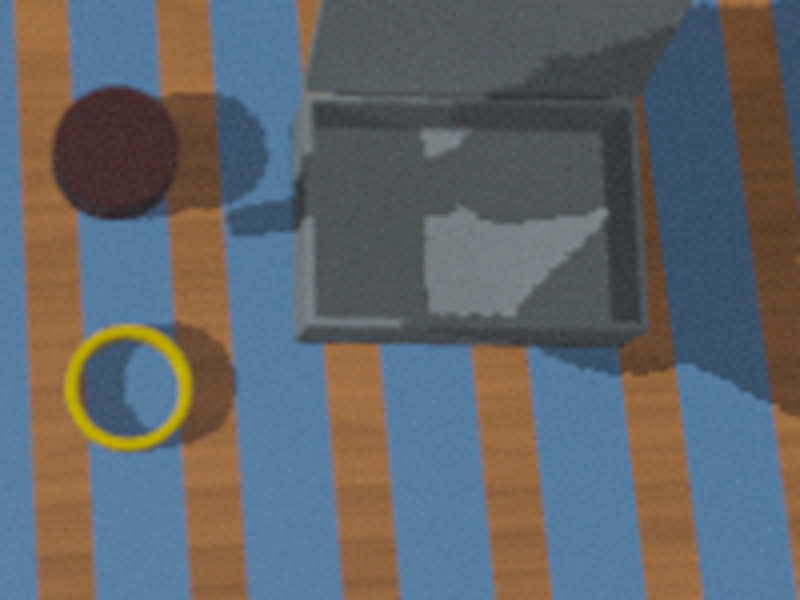

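The lid stands open on its stop and the case is empty (the opening spans about (315,105)–(635,325) in the crop). The grip reads 27 mm, so the float is held. Lift, turn about -18°, and go across.

```bash
python3 -m creep '[{"delta_pos":[0,-5,0],"rot":[0,0,0],"jaw":0},{"delta_pos":[0,-12,0],"rot":[0,0,0],"jaw":0},{"delta_pos":[0,-20,0],"rot":[0,0,0],"jaw":0},{"delta_pos":[0,-25,0],"rot":[0,0,0],"jaw":0},{"delta_pos":[0,-28,0],"rot":[0,0,0],"jaw":0},{"delta_pos":[0,-28,0],"rot":[0,0.06,0],"jaw":0},{"delta_pos":[0,-20,0],"rot":[0,0.08,0],"jaw":0},{"delta_pos":[0,-12,0],"rot":[0,0.08,0],"jaw":0},{"delta_pos":[0,0,0],"rot":[0,0.07,0],"jaw":0},{"delta_pos":[0,0,0],"rot":[0,0.03,0],"jaw":0}]'
python3 - <<'E'
from h import *
s=st(); f=lambda u,v,z:at("top",(300+u/4,150+v/4),z).round(1)
for q in((303,98),(640,96),(645,328),(298,328)): print(f(*q,70))
R=Ro.from_quat(s["ee_rot"]).as_matrix(); print("d tool",R.T@(np.array([533.1,-227.1,0])-np.array(s["position"])))
E
```

```text
clock: 18.37
position: [516.8, 227.0, 151.2]
ee_rot: [-0.707, 0.021, -0.02, 0.707]
contact_force: [-0.4, 0.3, -4.3]
gripper_width: 26.8
18.3667 [516.84  227.029 151.15 ] F [-0.37   0.292 -4.346] w 26.8077399673816
[[ 0.998 -0.001  0.059]
 [-0.059  0.     0.998]
 [-0.001 -1.     0.   ]]
j [ 0.7    0.328 -0.221 -0.001 -1.022 -2.329]
[ 615.9 -122.5   70. ]
[ 607.1 -345.5   70. ]
[ 452.5 -330.5   70. ]
[ 463.  -107.8   70. ]
d tool [  43.038  150.934 -452.45 ]
```

```bash
python3 -m creep '[{"delta_pos":[2,0,-20],"rot":[0,0,0],"jaw":0},{"delta_pos":[3.5,0,-34],"rot":[0,0,0],"jaw":0},{"delta_pos":[3.5,0,-38],"rot":[0,0,0],"jaw":0},{"delta_pos":[3.5,0,-38],"rot":[0,0,0],"jaw":0},{"delta_pos":[3.5,0,-38],"rot":[0,0,0],"jaw":0},{"delta_pos":[3.5,0,-38],"rot":[0,0,0],"jaw":0},{"delta_pos":[3.5,0,-38],"rot":[0,0,0],"jaw":0},{"delta_pos":[3.5,0,-38],"rot":[0,0,0],"jaw":0},{"delta_pos":[3.5,0,-38],"rot":[0,0,0],"jaw":0},{"delta_pos":[3.5,0,-38],"rot":[0,0,0],"jaw":0}]'
python3 -m creep '[{"delta_pos":[3.5,0,-38],"rot":[0,0,0],"jaw":0},{"delta_pos":[3,0,-30],"rot":[0,0,0],"jaw":0},{"delta_pos":[2,0,-18],"rot":[0,0,0],"jaw":0},{"delta_pos":[1,0,-8],"rot":[0,0,0],"jaw":0},{"delta_pos":[0,0,0],"rot":[0,0,0],"jaw":0},{"delta_pos":[0,0,0],"rot":[0,0,0],"jaw":0},{"delta_pos":[0,0,0],"rot":[0,0,0],"jaw":0},{"delta_pos":[0,0,0],"rot":[0,0,0],"jaw":0},{"delta_pos":[0,0,0],"rot":[0,0,0],"jaw":0},{"delta_pos":[0,0,0],"rot":[0,0,0],"jaw":0}]'
python3 - <<'E'
from h import *
s=st(); R=Ro.from_quat(s["ee_rot"]).as_matrix(); print("d tool",R.T@(np.array([533.5,-227,0])-np.array(s["position"])))
save("w6",np.hstack([arm.get_image("wrist")[60:400,160:480],cv2.resize(arm.get_image("scene")[60:230,200:400],(400,340))]))
E
```

```text
clock: 19.2
position: [529.6, -133.6, 150.0]
ee_rot: [-0.707, 0.021, -0.019, 0.707]
contact_force: [1.0, -0.0, -3.5]
gripper_width: 27.3
clock: 20.03
position: [535.8, -225.4, 151.2]
ee_rot: [-0.707, 0.019, -0.019, 0.707]
contact_force: [0.1, 0.4, -3.6]
gripper_width: 26.8
20.0333 [ 535.768 -225.399  151.173] F [ 0.129  0.359 -3.632] w 26.842265347632086
[[ 0.999  0.     0.054]
 [-0.054  0.     0.999]
 [ 0.    -1.     0.   ]]
j [-0.12   0.355 -0.181 -0.    -1.035 -1.505]
d tool [ -2.204 151.172  -1.735]
```

View pics/w6.png

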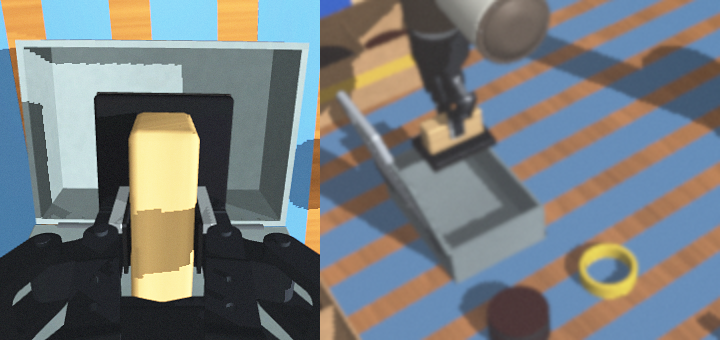

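The float hangs level and square over the opening. Descend, slowly at the end.

```bash
python3 -m creep '[{"delta_pos":[-2,15,-1.5],"rot":[0,0,0],"jaw":0},{"delta_pos":[0,22,0],"rot":[0,0,0],"jaw":0},{"delta_pos":[0,22,0],"rot":[0,0,0],"jaw":0},{"delta_pos":[0,22,0],"rot":[0,0,0],"jaw":0},{"delta_pos":[0,20,0],"rot":[0,0,0],"jaw":0},{"delta_pos":[0,16,0],"rot":[0,0,0],"jaw":0},{"delta_pos":[0,10,0],"rot":[0,0,0],"jaw":0},{"delta_pos":[0,6,0],"rot":[0,0,0],"jaw":0},{"delta_pos":[0,4,0],"rot":[0,0,0],"jaw":0},{"delta_pos":[0,1,0],"rot":[0,0,0],"jaw":0}]'
python3 -m creep '[{"delta_pos":[0,0.7,0],"rot":[0,0,0],"jaw":0},{"delta_pos":[0,0.7,0],"rot":[0,0,0],"jaw":0},{"delta_pos":[0,0.7,0],"rot":[0,0,0],"jaw":0},{"delta_pos":[0,0.7,0],"rot":[0,0,0],"jaw":0},{"delta_pos":[0,0.7,0],"rot":[0,0,0],"jaw":0},{"delta_pos":[0,0.7,0],"rot":[0,0,0],"jaw":0},{"delta_pos":[0,0,0],"rot":[0,0,0],"jaw":0},{"delta_pos":[0,0,0],"rot":[0,0,0],"jaw":0},{"delta_pos":[0,0,0],"rot":[0,0,0],"jaw":0},{"delta_pos":[0,0,0],"rot":[0,0,0],"jaw":0}]'
```

```text
clock: 20.97
position: [533.9, -227.7, 13.0]
ee_rot: [0.707, -0.019, 0.02, -0.707]
contact_force: [0.4, 0.2, -2.4]
gripper_width: 26.9
clock: 21.8
position: [533.6, -227.7, 8.8]
ee_rot: [0.707, -0.02, 0.02, -0.707]
contact_force: [0.6, 0.2, -2.6]
gripper_width: 26.8
```

```bash
python3 -m creep '[{"delta_pos":[0,0.5,0],"rot":[0,0,0],"jaw":0},{"delta_pos":[0,0.5,0],"rot":[0,0,0],"jaw":0},{"delta_pos":[0,0.5,0],"rot":[0,0,0],"jaw":0},{"delta_pos":[0,0.5,0],"rot":[0,0,0],"jaw":0},{"delta_pos":[0,0,0],"rot":[0,0,0],"jaw":0},{"delta_pos":[0,0,0],"rot":[0,0,0],"jaw":0},{"delta_pos":[0,0,0],"rot":[0,0,0],"jaw":0},{"delta_pos":[0,0,0],"rot":[0,0,0],"jaw":0},{"delta_pos":[0,0,0],"rot":[0,0,0],"jaw":0},{"delta_pos":[0,0,0],"rot":[0,0,0],"jaw":0}]'
```

```text
clock: 22.63
position: [533.5, -227.7, 7.3]
ee_rot: [0.707, -0.019, 0.019, -0.707]
contact_force: [-2.3, 1.5, 4.4]
gripper_width: 27.0
```

Contact: Fz went from -2.6 to +4.4 N at the expected height. Release and rise.

```bash
python3 -m creep '[{"delta_pos":[0,0,0],"rot":[0,0,0],"jaw":34},{"delta_pos":[0,0,0],"rot":[0,0,0],"jaw":42},{"delta_pos":[0,0,0],"rot":[0,0,0],"jaw":50},{"delta_pos":[0,0,0],"rot":[0,0,0],"jaw":50},{"delta_pos":[0,0,0],"rot":[0,0,0],"jaw":50},{"delta_pos":[0,-6,0],"rot":[0,0,0],"jaw":50},{"delta_pos":[0,-15,0],"rot":[0,0,0],"jaw":50},{"delta_pos":[0,-30,0],"rot":[0,0,0],"jaw":50},{"delta_pos":[0,-38,0],"rot":[0,0,0],"jaw":50},{"delta_pos":[0,-38,0],"rot":[0,0,0],"jaw":50}]'
python3 -m creep '[{"delta_pos":[0,-38,0],"rot":[0,0,0],"jaw":50},{"delta_pos":[0,-38,0],"rot":[0,0,0],"jaw":50},{"delta_pos":[0,-10,30],"rot":[0,0,0],"jaw":50},{"delta_pos":[-5,0,40],"rot":[0,0,0],"jaw":50},{"delta_pos":[-5,0,40],"rot":[0,0,0],"jaw":50},{"delta_pos":[-5,0,40],"rot":[0,0,0],"jaw":50},{"delta_pos":[-5,0,40],"rot":[0,0,0],"jaw":50},{"delta_pos":[0,0,30],"rot":[0,0,0],"jaw":50},{"delta_pos":[0,0,0],"rot":[0,0,0],"jaw":50},{"delta_pos":[0,0,0],"rot":[0,0,0],"jaw":50}]'
python3 - <<'E'
from h import *
st(); t=arm.get_image("top"); b=arm.get_image("scene")
save("fin",np.vstack([t[130:330,160:500].repeat(1,0),b[90:290,160:500]]))
save("fin2",np.hstack([cv2.resize(t[150:300,320:500],(400,333),interpolation=cv2.INTER_CUBIC),cv2.resize(b[60:310,180:480],(400,333),interpolation=cv2.INTER_CUBIC)]))
for n in("pad","tape","disc_stack","cork","tin"):
    for m in arm.masks_of("top",n):
        ys,xs=np.nonzero(m["pixels"]); W=cv2.boxPoints(cv2.minAreaRect(np.c_[xs,ys].astype(np.float32))); z={"pad":13,"tape":25,"disc_stack":50,"cork":35,"tin":70}[n]
        W=np.array([at("top",q,z)[:2] for q in W]); print(n,round(m["p"],2),W.mean(0),np.linalg.norm(W[1]-W[0]).round(),np.linalg.norm(W[2]-W[1]).round())
E
```

```text
clock: 23.47
position: [532.9, -227.6, 135.0]
ee_rot: [-0.707, 0.02, -0.019, 0.707]
contact_force: [0.3, 0.4, -0.6]
gripper_width: 50.1
clock: 24.3
position: [525.7, -5.4, 220.3]
ee_rot: [-0.707, 0.018, -0.019, 0.707]
contact_force: [0.3, -0.2, -0.3]
gripper_width: 50.2
24.3 [525.676  -5.42  220.345] F [ 0.311 -0.187 -0.297] w 50.17529966052218
[[ 0.999  0.001  0.052]
 [-0.052  0.     0.999]
 [ 0.001 -1.     0.   ]]
j [ 0.299  0.204 -0.21   0.    -1.156 -1.921]
pad 0.88 [ 535.053 -227.962] 72.0 103.0
pad 0.78 [367.804 270.245] 54.0 71.0
pad 0.63 [470.153 375.256] 104.0 74.0
tape 0.74 [438.57    1.121] 83.0 83.0
disc_stack 0.7 [563.245   9.061] 34.0 75.0
cork 0.51 [680.203 348.2  ] 60.0 26.0
```

View pics/fin2.png

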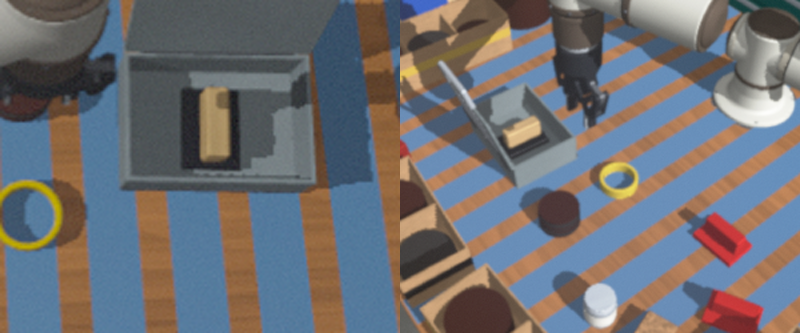

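```bash
python3 -c "
from bench import arm; print(arm.job_done())"
```

```text
the job is handed in; nothing more can be done
None
```

The lid is open on its stop, and the wooden-grip float is in the case with its sole on the floor. I handed the job in at about 24 s of the 64 s allowed.

**Lid:** I gripped the handle bar and swung it through its arc to about 1.78 rad, then let go. The last pictures show it standing open behind the hinge.

**Float:** I lowered it in 0.5 mm steps until it touched. The vertical force went from -2.6 to +4.4 N at the expected height, and I released it there. The final top view puts it at (535, -228), where the case centre measures about (534, -227), with a sole outline of 103 x 72 mm.

**Bystanders:** The tape measures within 2 mm of its start, and one red float within 1 mm. The arm partly hid the disc stack, the cork, the tin and the other red float in the top view, so those numbers are not usable. The disc stack, the tin and the red floats look untouched in the scene view. The cork is cut off by that picture, so I could not fully check it, though nothing went near it.

**Disagreements along the way:**
- **First handle grasp:** The jaws closed on nothing, because the real fingertips sit about 27 mm short of the stated TCP. I corrected for that in every later grasp.
- **Bar reading:** The gripped 12 mm bar read only about 9.5 mm.
- **Lid swing:** Contact forces reached about 13 N, within the limits.

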